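Double-lidded spice canister: lids on together, outer cover off alone

ROBOT

A 6-joint arm with a two-finger parallel gripper is mounted at the origin on the work surface. World frame = base frame: x ahead of the robot, y to its left, z up, the work surface at z = 0. Lengths are in mm, angles in degrees, forces in N, time in s.
With the tool pointing down it reaches from about 300 to 875 mm from the base axis. Payload 4.2 kg.
Tool frame: the origin (TCP) lies midway between the tips of the shut fingers; the grasp point (between the pads) lies 19 mm behind it; z points along the fingers, y is the line along which they close (so a half turn about z gives the same grasp; the last joint's range is limited). The gripper opens to 85 mm and grips with 20 to 120 N. Pads are 22 mm wide; open, the fingers measure 114 mm over their backs; the gripper's body (76 mm by 85 mm) begins 54 mm behind the grasp point. The pads swing forward as they close: fully open they stand 13 mm farther back than shut.
Start: joints at [-67.208, 18.312, 89.639, -0, 72.044, -1.146], TCP at [233.312, -525.556, 210.038] pointing down, gripper open.
Joint ranges: [-177.97, 177.97], [-48.28, 115.42], [12.27, 149.76], [-77.06, 257.06], [2.81, 150.46], [-146.56, 146.56]. Speed limits (degrees/s): [147.25, 147.25, 180, 180, 180, 180].

INTERFACE

Orientations are given as [roll, pitch, yaw] about the fixed x, y, z axes, in that order (R = Rz(yaw) Ry(pitch) Rx(roll)).
In Python, from bench import r, optics, job gives the robot as it stands (r), with the cameras (optics) and the job (job).
- The arm moves only by the shell command python3 steer.py [FORCE], which reads ROWS from standard input. ROWS is one flat JSON list of numbers that holds 1 to 5 rows one after another, with no inner brackets; each row has 5 numbers: the finger opening in mm, then dx, dy, dz in mm, then a turn about the tool's z in degrees; each row shifts and turns the commanded pose from where the row before left it, along the tool's axes as they then stand; what a row does not reach is not made up. A row lasts 1/8 s, in which the tool goes at most 62.5 mm and 10.7 degrees, less where a joint would pass 70% of its speed; a pose out of reach is approached as far as the arm can. The fingers move at their own pace and stop on an object; FORCE is the grip in N (left out, the last holds). Time passes only in rows, so rows that do not move let the fingers close. It prints the time, the measured TCP pose, the force, the opening and the grip force at its end. Input that does not fit is refused with a message, and nothing moves.
- r.state(): the state, without advancing time (a new reading comes with each control period).
- optics.grab_frame(name): name is "scene" or "top"; returns a dict with "frame" (420x560x3 uint8, red, green, blue), "fx", "fy", "cx", "cy" (pixels), "R" (3x3) and "t" (3): a world point X has camera coordinates R X + t. Camera axes: x right, y down, z forward; pixel columns grow to the right and rows downward; lengths in mm; the calibration is good to about 2 mm. A picture is of the moment at which its call begins. There is no depth.
- job.sign_off(): hands the job in; it is judged then, once.
The state is a dict: "t": time; "joint_pos": joint angles; "dq": joint speeds; "effort": joint torques, N m; "tcp_pos": TCP position; "ee_rot": TCP orientation; "force": force on the tool from outside, world axes, zero at the start; "torque": the same for the moment, N m; "finger_gap": finger opening in mm; "grasp_force": force on a finger pad.
Only numpy, scipy, OpenCV 4.12 (cv2) and the standard library are available. Lean on these libraries where they do the work, as an engineer would, in place of code of your own. Each camera call takes 0.05 s, during which the arm holds its last target. There are 200 camera calls.

TASK

Close the open steel canister with its pair of nested lids: take the pair off the wooden drying ring by the knob of the inner lid, lower both lids together until they sit fully home on the canister, without dropping them, and let go. Then take the outer cover by its collar and lift it off alone, leaving the inner lid seated and undisturbed, and finish while still holding the cover level in the air over the canister, completely clear of the knob. Keep the two lids together until they are on, do not shove the canister about, and leave the other things alone.

Things in the scene. Friction and masses are not known exactly. Their poses are not given: they have to be found in the camera images.
- canister: Open round steel canister without a lid, loose on the worktop, about 1.1 kg: 92 mm outer diameter, 90 mm high, wall 4 mm (mouth 84 mm wide). Origin at the centre of its underside, z up; the rim is 90 mm above it. It stands on the left or the right of the work area, the drying ring on the other side.
- ring: Low round drying ring of light wood, fixed to the worktop: 96 mm outer and 84 mm inner diameter, 40 mm high. Origin at the centre of its underside, z up. The pair of lids rests on it at the start, hiding most of it.
- inner_lid: Inner lid, steel, 0.16 kg. Flange 92 mm wide, 4 thick; tapered plug 24 deep below it (64 mm wide at foot, 79 at top); low centring cone above; then a black upright knob, 20 mm diameter, 18 to 56 mm above the origin, its top 31 mm showing above the collar. Lifted, it carries the cover. Origin: axis, flange underside, z up; 90 mm above the canister's origin when home, 40 above the ring's now.
- outer_lid: Outer cover, steel, 0.17 kg, loose on the inner lid. Round top 111 mm wide, 3 thick; skirt 18 mm down from the top's underside, 105 inside; central hole with an upright round collar, 48 mm outside, 38 inside, from 3 to 21 mm above the origin. Origin: axis, underside of the top, z up; nested, 4 mm above the inner lid's origin; its skirt clears the knob when 74 mm or more above it.
- tomato: Bystander: a tomato, 68 mm wide, 52 mm high, between the ring and the canister on the robot's side. Origin at the centre of its underside.
- spice_jar: Bystander: closed amber glass jar, 60 mm in diameter, 75 mm high, beyond the ring and the canister. Origin at the centre of its underside.
- oil_bottle: Bystander: amber oil bottle, 72 mm in diameter, 250 mm high, on the work area's far right (-y) side. Origin at the centre of its underside.

How it is judged (in metres and radians):
On the way, in this order (a step that is already met when the one before it is completed fails the run):
1. the pair of lids is lifted off the drying ring by the inner lid's knob, still nested (height (world z) of inner_lid above 0.075 m and z of outer_lid in the frame of inner_lid below 0.009 m and contact force between the fingers and inner_lid above 0.5 N), for 0.2 s.
2. both lids, nested, sit fully home on the canister and the fingers have let go of them (z of inner_lid in the frame of canister between 0.087 and 0.0935 m and horizontal distance between inner_lid and canister below 0.006 m and angle between inner_lid's own z axis and vertical below 0.05 rad and z of outer_lid in the frame of inner_lid below 0.009 m and contact force between the fingers and inner_lid below 0.1 N and contact force between the fingers and outer_lid below 0.1 N and angle between outer_lid's own z axis and vertical below 0.06 rad), for 0.2 s.
3. the outer cover alone is raised by the fingers while the inner lid stays seated in the canister (z of inner_lid in the frame of canister between 0.087 and 0.0935 m and horizontal distance between inner_lid and canister below 0.006 m and angle between inner_lid's own z axis and vertical below 0.05 rad and z of outer_lid in the frame of inner_lid above 0.03 m and contact force between the fingers and outer_lid above 0.5 N), for 0.1 s.
At the end, for the whole second after the job is handed in: Fingers hold the cover still, level within 11 deg, over the canister (axes within 50 mm), over 75 mm above the inner lid, touching nothing else; the inner lid is home on the canister (within 3.5 mm in height, 6 mm of its axis, 3 deg), untouched; the canister upright, moved under 30 mm (z of inner_lid in the frame of canister between 0.087 and 0.0935 m and horizontal distance between inner_lid and canister below 0.006 m and angle between each of inner_lid, canister's own z axis and vertical below 0.05 rad and z of outer_lid in the frame of inner_lid above 0.075 m and horizontal distance between outer_lid and canister below 0.05 m and angle between outer_lid's own z axis and vertical below 0.2 rad and linear speed of outer_lid below 0.03 m/s and contact force between the fingers and outer_lid above 0.5 N and contact force between each of outer_lid, the fingers and inner_lid below 0.05 N and contact force between outer_lid and canister below 0.05 N and linear speed of inner_lid below 0.02 m/s and distance of canister from where it was at the start of the episode below 0.03 m); the arm keeps its last pose, push and grip.
It fails at once if the outer cover parts from the inner lid (by more than about 1 cm) while the inner lid is not seated in the canister (distance between outer_lid and inner_lid above 0.016 m and not (z of inner_lid in the frame of canister between 0.085 and 0.096 m and horizontal distance between inner_lid and canister below 0.008 m and angle between inner_lid's own z axis and vertical below 0.09 rad)).
It fails at once if the lids are dropped: the inner lid falls out of the fingers' hold (contact force between the fingers and inner_lid below 0.05 N and contact force between the fingers and outer_lid below 0.05 N and linear speed of inner_lid above 0.3 m/s).
It fails at once if the canister is shoved more than 30 mm or tipped (distance of canister from where it was at the start of the episode above 0.03 m or angle between canister's own z axis and vertical above 0.25 rad).
It fails at once if a bystander is pushed away (more than 20 mm) (distance of any of tomato, spice_jar, oil_bottle from where it was at the start of the episode above 0.02 m).
It also fails if it takes over 51 s, if anything falls off the work surface, if the arm or the gripper's body presses on something with over 40 N, if the wrist force passes 120 N, or if a joint passes its speed limit or range.

## Working session

There is one attempt and no reset: what is moved stays moved. The work goes in short steps, Python scripts to look and compute and a shell command to move; the robot and the scene stay as the last step left them, time stands still between calls to the robot, and variables do not carry over. Pictures are saved under pics/ and viewed, at most 10 in all, crops included, and the job is handed in when it is done.

```bash
ls; mkdir -p pics
python3 - <<'E'
from bench import r, optics, job
import cv2,pickle
d={}
for n in("scene","top"):
    f=optics.grab_frame(n); d[n]=f; cv2.imwrite(f"pics/{n}0.png",f["frame"][:,:,::-1]); print(n,{k:f[k] for k in f if k!="frame"})
pickle.dump(d,open("f0.pkl","wb")); print(r.state())
E
```

```text
bench.py
pics
steer.py
scene {'fx': 535.4743552063327, 'fy': 535.4743552063327, 'cx': 287.09412232769745, 'cy': 212.9477222709169, 'R': array([[ 0.79613013,  0.60509149, -0.00641034],
       [ 0.47962759, -0.63744326, -0.60301199],
       [-0.36896365,  0.47700144, -0.79770637]]), 't': array([-389.23897204, -275.4826323 , 1568.28371952])}
top {'fx': 424.15807195333787, 'fy': 424.15807195333787, 'cx': 275.92444193634157, 'cy': 211.01189840253497, 'R': array([[ 0.01053742, -0.99994181,  0.00231139],
       [-0.99989313, -0.01056027, -0.01010953],
       [ 0.01013335, -0.00220461, -0.99994623]]), 't': array([-116.84418088,  543.42599436,  845.40116088])}
{'t': 0.1, 'joint_pos': array([-6.72080952e+01,  1.83459316e+01,  8.97001362e+01, -2.32225276e-03,
        7.20420076e+01, -1.14740971e+00]), 'dq': array([-0.04181439, -0.16125146, -0.09456721, -0.01491169,  0.10935292,
       -0.10881445]), 'effort': array([ 4.70522500e-04, -4.16409409e+01, -2.34704661e+01, -1.27260864e-04,
        4.87679994e-03, -1.73292847e-08]), 'tcp_pos': array([ 233.1155109 , -525.12688703,  209.28198106]), 'ee_rot': array([-1.79911898e+02,  4.43886327e-04,  2.39400325e+01]), 'force': array([ 0.49231628,  0.17800351, -0.02044074]), 'torque': array([-0.02968822, -0.00545349, -0.00259734]), 'grasp_force': 0.0, 'finger_gap': 85.52476835147802}
```

View pics/scene0.png

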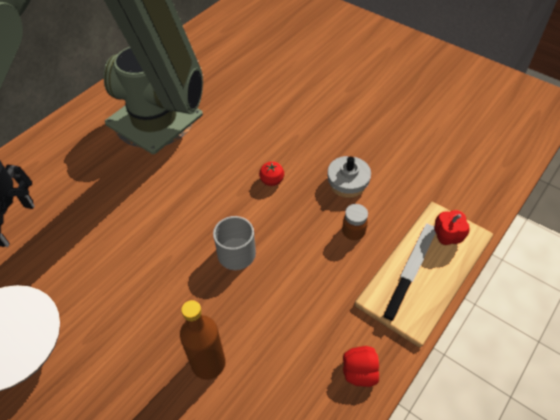

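View pics/top0.png

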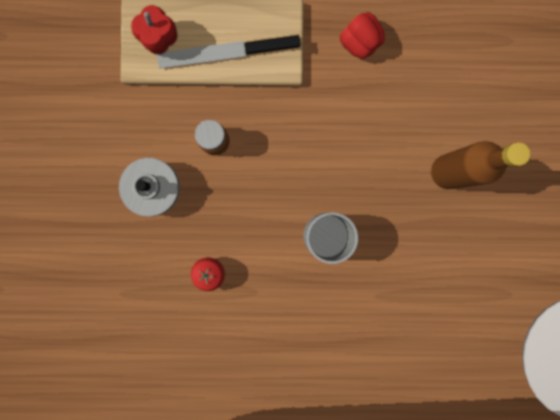

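The scene view has the canister rim near (235,235), the lids at (349,175) and the knob top near (350,159). The top view has the canister mouth near (331,238), the lid disc at (149,187) and the knob near (145,186). The tomato and spice jar lie beside and between them.

```bash
cat > h.py <<'E'
import numpy as np,cv2
def ray(f,u,v):
    d=f["R"].T@np.array([(u-f["cx"])/f["fx"],(v-f["cy"])/f["fy"],1.]); return -f["R"].T@f["t"],d
def onz(f,u,v,z):
    c,d=ray(f,u,v); return c+d*(z-c[2])/d[2]
def proj(f,X):
    p=f["R"]@np.asarray(X,float)+f["t"]; return np.array([f["fx"]*p[0]/p[2]+f["cx"],f["fy"]*p[1]/p[2]+f["cy"]])
def tri(f,a,g,b):
    (c,d),(e,k)=ray(f,*a),ray(g,*b); s=np.linalg.lstsq(np.c_[d,-k],e-c,rcond=None)[0]
    p,q=c+d*s[0],e+k*s[1]; return (p+q)/2,np.linalg.norm(p-q)
def blobs(m,box,amin=15):
    x0,y0,x1,y1=box; w=np.zeros_like(m); w[y0:y1,x0:x1]=m[y0:y1,x0:x1]
    cs=cv2.findContours(w,cv2.RETR_EXTERNAL,cv2.CHAIN_APPROX_NONE)[0]
    return sorted([c for c in cs if cv2.contourArea(c)>=amin],key=cv2.contourArea,reverse=True)
def grey(f):
    h=cv2.cvtColor(f["frame"],cv2.COLOR_RGB2HSV); return ((h[:,:,1]<70)&(h[:,:,2]>60)).astype(np.uint8)*255
def dark(f,t=60): return (f["frame"].max(2)<t).astype(np.uint8)*255
E
python3 - <<'E'
import pickle; from h import *
d=pickle.load(open("f0.pkl","rb"));S,T=d["scene"],d["top"]
B={"lidT":(T,(110,145,192,230)),"lidS":(S,(315,140,385,205)),"canT":(T,(295,200,370,275)),"canS":(S,(205,205,265,280)),"jarT":(T,(190,112,232,160)),"jarS":(S,(338,200,373,240))}
for k,(f,b) in B.items():
    c=blobs(grey(f),b)[0]; h=cv2.convexHull(c); print(k,cv2.fitEllipse(h),cv2.boundingRect(h))
for n,f,b in(("T",T,(125,170,170,205)),("S",S,(335,145,365,185))):
    for c in blobs(dark(f),b,8): print("knob",n,cv2.boundingRect(c),cv2.minAreaRect(c),cv2.contourArea(c))
a=[]
for n,f,(x0,y0,x1,y1) in(("s",S,(310,140,390,210)),("t",T,(105,145,195,230)),("c",S,(200,205,275,275)),("d",T,(290,200,375,275))):
    a.append(cv2.resize(f["frame"][y0:y1,x0:x1],(400,300),interpolation=cv2.INTER_NEAREST))
cv2.imwrite("pics/crops0.png",np.vstack([np.hstack(a[:2]),np.hstack(a[2:])])[:,:,::-1])
E
```

```text
lidT ((148.59996032714844, 186.72610473632812), (58.60942840576172, 60.52493667602539), 99.1097183227539) (119, 158, 60, 58)
lidS ((348.53839111328125, 174.27891540527344), (37.291648864746094, 43.514625549316406), 94.05455017089844) (328, 156, 43, 37)
canT ((330.9815979003906, 237.2563018798828), (51.11882019042969, 54.989952087402344), 105.41094970703125) (304, 212, 55, 52)
canS ((234.37353515625, 242.2350311279297), (43.14490509033203, 54.42039108276367), 172.28184509277344) (213, 216, 42, 54)
jarT ((209.36172485351562, 134.3019561767578), (29.231876373291016, 30.361665725708008), 128.36248779296875) (195, 120, 30, 30)
jarS ((355.6310729980469, 213.93370056152344), (20.97474479675293, 22.908145904541016), 103.37870025634766) (346, 204, 22, 21)
knob T (136, 179, 15, 12) ((143.0, 184.5), (11.0, 14.0), 90.0) 113.5
knob S (346, 157, 9, 14) ((350.0, 163.5), (13.0, 8.0), 90.0) 75.0
```

View pics/crops0.png

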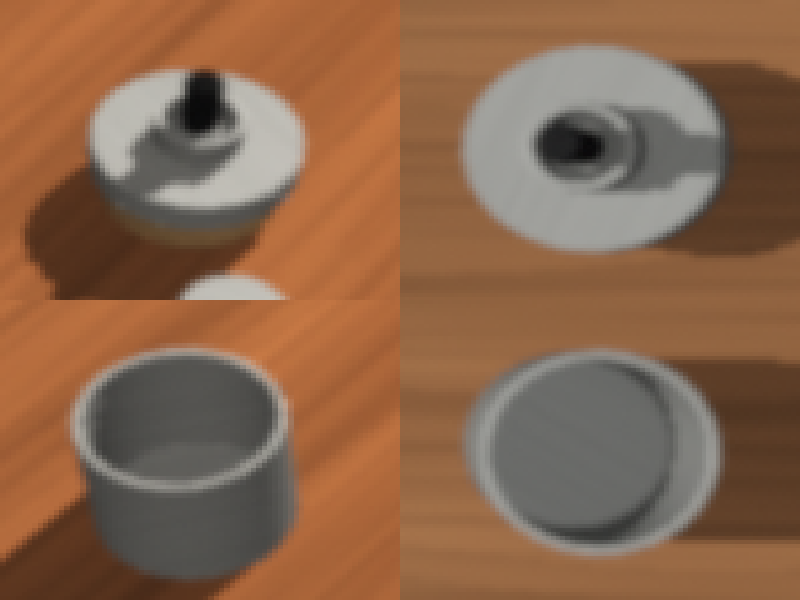

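The crops clearly show the lid top, the knob and the bright canister rim: centre near (332,238) in top and (234,233) in scene. I'll fit the bright parts and triangulate.

Run:
```python
import pickle; from h import *
d=pickle.load(open("f0.pkl","rb"));S,T=d["scene"],d["top"]
def bright(f,b,t):
    h=cv2.cvtColor(f["frame"],cv2.COLOR_RGB2HSV); m=((h[:,:,1]<80)&(h[:,:,2]>t)).astype(np.uint8)*255
    c=max(blobs(m,b,3),key=lambda c:cv2.boundingRect(c)[2]); return cv2.fitEllipse(cv2.convexHull(c))
for n,bs,bt,D in(("lid",(315,145,385,205),(110,145,192,230),111),("can",(205,205,265,280),(295,200,370,275),92)):
  for t in (110,120,130,140):
    try:
        a,b=bright(S,bs,t),bright(T,bt,t); P,e=tri(S,a[0],T,b[0]); print(n,t,np.round(a[0]+a[1],1),np.round(b[0]+b[1],1),P.round(1),round(e,1))
    except Exception as x: print(n,t,x)
print("knob top",tri(S,(350,158.5),T,(140,184.5)))
print("lid onz47",onz(T,148.6,186.7,47),"tomato",onz(T,207,274,30),"jar",onz(T,209.4,134.3,75),"bottlecap",onz(T,516,154,250))
```

```text
lid 110 [350.1 172.5  32.4  41.2] [147.6 186.6  58.5  59.1] [589.1 135.4  41.3] 2.7
lid 120 [350.5 172.4  32.1  40.5] [147.5 186.6  58.3  59. ] [589.4 136.   41. ] 3.3
lid 130 [350.2 172.2  31.8  40.8] [147.3 186.6  57.9  58.9] [589.2 135.8  41.9] 2.6
lid 140 [350.4 172.2  31.5  40.3] [147.  186.5  57.3  58.8] [589.3 136.4  41.7] 2.7
can 110 [233.2 232.6  33.1  41. ] [330.7 237.3  51.3  55.3] [ 496.9 -210.6   86.8] 1.5
can 120 [233.1 232.5  32.8  40.7] [330.5 237.3  51.2  54.9] [ 496.7 -210.3   87. ] 1.8
can 130 [233.1 232.3  32.4  40.7] [330.5 237.6  51.   53.8] [ 496.4 -210.1   87.3] 1.4
can 140 [233.1 232.   31.8  40.6] [331.1 238.4  50.1  50.9] [ 495.7 -210.6   88.3] 0.3
knob top (array([587.92719567, 130.62066989,  98.05937274]), np.float64(0.7265744936298817))
lid onz47 [587.71977155 130.83237041  47.        ] tomato [421.23195362  20.85177626  30.        ] jar [683.18960044  12.43986889  75.        ] bottlecap [ 626.74479146 -450.85319467  250.        ]
```

```bash
python3 - <<'E'
import pickle; from h import *
d=pickle.load(open("f0.pkl","rb"));S,T=d["scene"],d["top"]
print("knob",onz(T,141.9,185,96),"lid",onz(T,147.6,186.6,47),"can",onz(T,331.4,238.4,90))
for P in((588,132,96),(588,132,47),(496,-211,90)): print(proj(S,P).round(1),proj(T,P).round(1))
E
echo '[85, 0, 0, 0, 8, 85, 0, 0, 0, 8, 85, 0, 0, 0, 8]' | python3 steer.py 40
echo '[85, 27, -50, 0, 0, 85, 27, -50, 0, 0, 85, 27, -50, 0, 0, 85, 27, -50, 0, 0, 85, 27, -50, 0, 0]' | python3 steer.py
echo '[85, 27, -50, 0, 0, 85, 27, -50, 0, 0, 85, 27, -50, 0, 0, 85, 27, -50, 0, 0, 85, 27, -50, 0, 0]' | python3 steer.py
```

```text
knob [587.470631   128.16294161  96.        ] lid [587.88918535 132.72920692  47.        ] can [ 495.66541914 -210.94256156   90.        ]
[350.4 158.7] [139.7 184.7]
[348.7 171.7] [148.  186.5]
[233.  231.8] [331.4 238.2]
t: 0.48
tcp_pos: [233.2, -525.3, 209.5]
ee_rot: [-179.9, 0.0, -0.3]
force: [-0.8, -0.5, -0.4]
finger_gap: 85.6
grasp_force: 0.0
t: 1.1
tcp_pos: [369.1, -274.0, 209.8]
ee_rot: [-180.0, 0.0, -0.1]
force: [0.2, 0.5, -0.5]
finger_gap: 85.4
grasp_force: 0.0
t: 1.72
tcp_pos: [504.3, -24.1, 209.8]
ee_rot: [180.0, 0.0, -0.0]
force: [0.9, -0.1, -0.4]
finger_gap: 85.1
grasp_force: 0.0
```

```bash
echo '[85, 28, -52, 0, 0, 85, 28, -52, 0, 0, 85, 28, -52, 0, 0, 85, 0, 0, 40, 0, 60, 0, 0, 40, 0]' | python3 steer.py
echo '[50, 0, 0, 40, 0, 40, 0, 0, 18, 0, 40, 0, 0, 0, 0, 40, 0, 0, 0, 0]' | python3 steer.py
python3 - <<'E'
from bench import r, optics, job; from h import *
a=[]
for n,(x0,y0,x1,y1) in(("scene",(290,80,410,210)),("top",(90,120,210,250))):
    f=optics.grab_frame(n); a.append(cv2.resize(f["frame"][y0:y1,x0:x1],(400,433),interpolation=cv2.INTER_CUBIC))
cv2.imwrite("pics/g1.png",np.hstack(a)[:,:,::-1])
E
```

```text
t: 2.35
tcp_pos: [588.1, 131.1, 128.6]
ee_rot: [180.0, -0.0, 0.0]
force: [-0.2, 0.6, 0.4]
finger_gap: 69.4
grasp_force: 0.0
t: 2.85
tcp_pos: [588.7, 130.2, 72.8]
ee_rot: [-180.0, -0.1, -0.1]
force: [0.2, 0.3, 0.3]
finger_gap: 40.1
grasp_force: 0.0
```

View pics/g1.png

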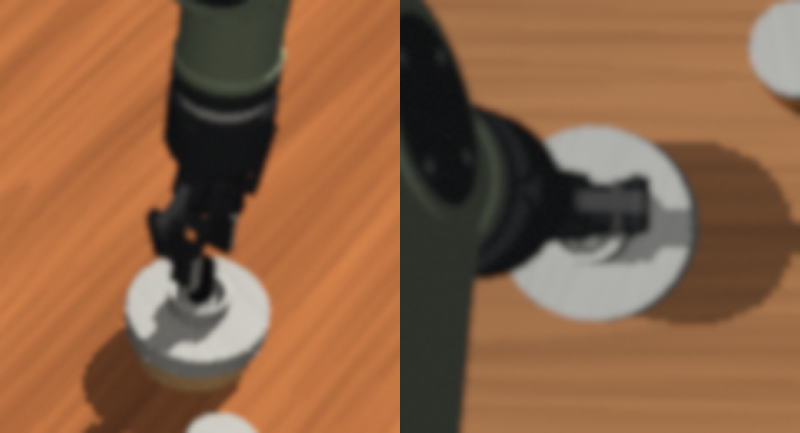

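The scene view shows the fingers straddling the dark knob, and the top view shows the finger block spanning v≈175–191, centred on the knob at v≈185. I'll close and lift.

```bash
echo '[30, 0, 0, 4, 0, 18, 0, 0, 0, 0, 10, 0, 0, 0, 0, 10, 0, 0, 0, 0, 10, 0, 0, 0, 0]' | python3 steer.py 60
echo '[10, 0, 0, 0, 0, 10, 0, 0, -10, 0, 10, 0, 0, -10, 0, 10, 0, 0, -10, 0, 10, 0, 0, -10, 0]' | python3 steer.py 60
```

```text
t: 3.58
tcp_pos: [588.2, 130.6, 68.6]
ee_rot: [-179.9, -0.0, -0.1]
force: [-1.4, 4.0, 5.7]
finger_gap: 16.0
grasp_force: 58.8
t: 4.2
tcp_pos: [588.0, 129.7, 108.6]
ee_rot: [180.0, 0.0, -0.1]
force: [-0.4, 0.8, -3.3]
finger_gap: 16.1
grasp_force: 58.8
```

```bash
echo '[10, 0, 0, -25, 0, 10, 0, 0, -25, 0, 10, 0, 0, -20, 0, 10, 0, 0, 0, 0]' | python3 steer.py 60
python3 - <<'E'
from bench import r, optics, job; from h import *
import pickle
a=[];d={}
for n,(x0,y0,x1,y1) in(("scene",(290,60,410,190)),("top",(80,120,200,250))):
    f=optics.grab_frame(n);d[n]=f; a.append(cv2.resize(f["frame"][y0:y1,x0:x1],(400,433),interpolation=cv2.INTER_CUBIC))
pickle.dump(d,open("f1.pkl","wb"));cv2.imwrite("pics/g2.png",np.hstack(a)[:,:,::-1])
E
```

```text
t: 4.7
tcp_pos: [589.1, 130.1, 180.0]
ee_rot: [-180.0, -0.2, -0.1]
force: [-0.6, 1.3, -3.5]
finger_gap: 16.1
grasp_force: 58.8
```

View pics/g2.png

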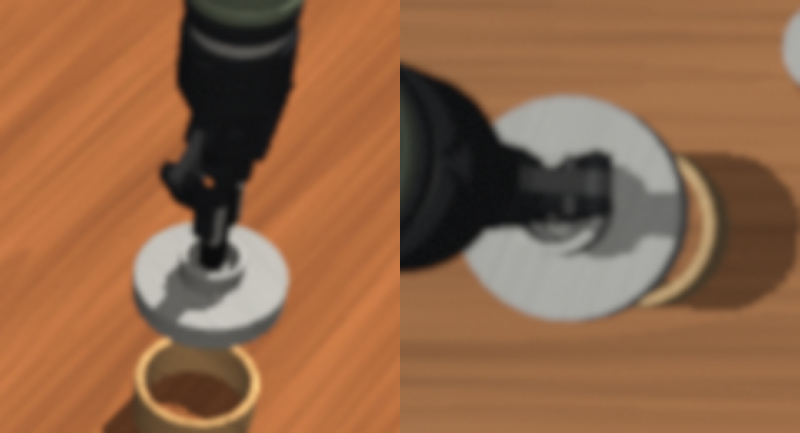

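Both lids hang level and nested below the fingers, with the ring left behind. Disc centre is about (132,182) in top. I'll carry them over the canister and measure there.

```bash
echo '[10, -7, 25, 0, 0, 10, -13, 49, 0, 0, 10, -13, 49, 0, 0, 10, -13, 49, 0, 0, 10, -13, 49, 0, 0]' | python3 steer.py 60
echo '[10, -13, 49, 0, 0, 10, -13, 49, 0, 0, 10, -7, 22, 0, 0, 10, 0, 0, 10, 0, 10, 0, 0, 10, 0]' | python3 steer.py 60
python3 - <<'E'
from bench import r, optics, job; from h import *
import pickle
s=r.state(); print(s["tcp_pos"]); z=s["tcp_pos"][2]-28.6+7
a=[];d={}
for n,(x0,y0,x1,y1) in(("scene",(170,100,290,290)),("top",(280,180,400,290))):
    f=optics.grab_frame(n);d[n]=f; im=f["frame"].copy()
    h=cv2.cvtColor(im,cv2.COLOR_RGB2HSV); m=((h[:,:,1]<80)&(h[:,:,2]>120)).astype(np.uint8)*255
    c=max(blobs(m,(x0,y0,x1,y1),3),key=lambda c:cv2.boundingRect(c)[2]); hl=cv2.convexHull(c)
    e=cv2.fitEllipse(hl); print(n,e,cv2.boundingRect(hl)); 
    if n=="top": print(onz(f,*e[0],z))
    a.append(cv2.resize(im[y0:y1,x0:x1],(400,int(400*(y1-y0)/(x1-x0)))if n=="scene" else (400,633),interpolation=cv2.INTER_CUBIC)[:600])
pickle.dump(d,open("f2.pkl","wb"));cv2.imwrite("pics/g3.png",np.hstack(a)[:,:,::-1])
E
```

```text
t: 5.42
tcp_pos: [527.4, -92.2, 176.7]
ee_rot: [-180.0, 0.1, -0.0]
force: [0.4, 0.6, -2.8]
finger_gap: 15.7
grasp_force: 58.9
t: 6.05
tcp_pos: [495.1, -210.0, 156.5]
ee_rot: [-179.9, 0.1, -0.1]
force: [-0.9, 0.2, -3.0]
finger_gap: 16.2
grasp_force: 59.0
[ 495.08194095 -209.98591978  156.47682638]
scene ((231.78797912597656, 220.98388671875), (40.12501907348633, 48.55103302001953), 82.17517852783203) (218, 201, 38, 41)
top ((321.7187194824219, 224.2627410888672), (23.904191970825195, 46.58854293823242), 51.183677673339844) (302, 208, 40, 29)
[ 521.73210129 -188.37394777  134.87682638]
```

View pics/g3.png

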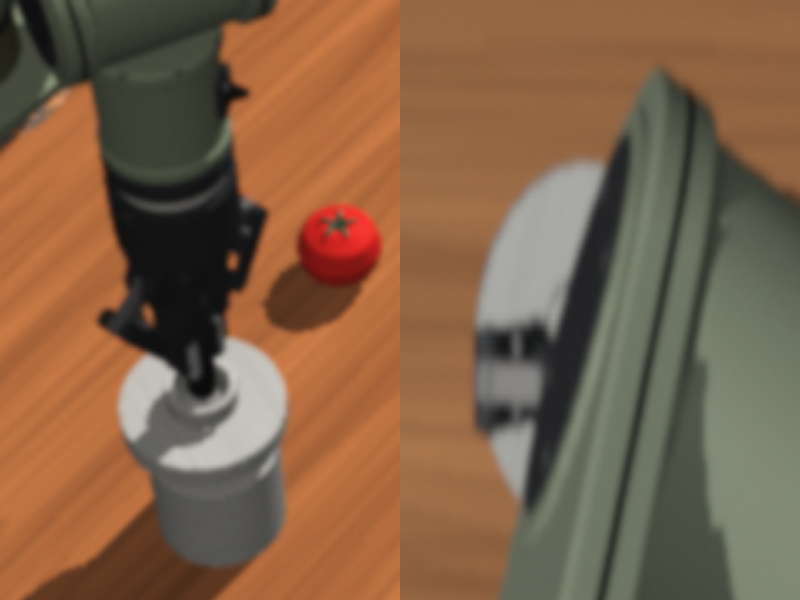

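The lid pair hovers right over the canister: disc left edge at u≈302 in top (half-hidden by the arm), and at about (231,221) in scene. I'll fit the visible disc edge on its plane for the offset.

Run:
```python
import pickle; from h import *
from scipy.optimize import least_squares
def fit(f,box,z,r,g,t=115):
    h=cv2.cvtColor(f["frame"],cv2.COLOR_RGB2HSV); m=((h[:,:,1]<80)&(h[:,:,2]>t)).astype(np.uint8)*255
    pts=np.vstack([cv2.convexHull(c)[:,0] for c in blobs(m,box,20)])
    P=np.array([onz(f,*p,z)[:2] for p in pts]); P=P[abs(np.hypot(*(P-g).T)-r)<6]
    s=least_squares(lambda q:np.hypot(*(P-q[:2]).T)-r+.5,g,loss="soft_l1"); return s.x.round(1),len(P),np.abs(s.fun).mean().round(2)
d1=pickle.load(open("f1.pkl","rb"));d2=pickle.load(open("f2.pkl","rb"));d0=pickle.load(open("f0.pkl","rb"))
for nm,n,d,b,z,r,g in(("ring","top",d0,(110,145,192,230),47,55.5,(588,131)),("ring","scene",d0,(315,145,385,205),47,55.5,(588,131)),
 ("lift","top",d1,(90,140,180,225),158.4,55.5,(589,130)),("lift","scene",d1,(315,115,385,170),158.4,55.5,(589,130)),
 ("over","top",d2,(290,190,345,275),134.9,55.5,(495,-210)),("over","scene",d2,(195,195,265,250),134.9,55.5,(495,-210)),
 ("can","top",d0,(295,200,370,275),90,46,(496,-211)),("can","scene",d0,(205,205,265,250),90,46,(496,-211))):
    print(nm,n,[fit(d[n],b,z,r,np.array(g,float),t) for t in (110,130)])
```

```text
ring top [(array([587.7, 132.9]), 28, np.float64(0.78)), (array([587.9, 133.3]), 29, np.float64(0.46))]
ring scene [(array([588.6, 132.4]), 29, np.float64(1.07)), (array([588.3, 132.9]), 29, np.float64(0.75))]
lift top [(array([587.9, 128.5]), 35, np.float64(1.22)), (array([588.1, 129.1]), 34, np.float64(0.64))]
lift scene [(array([590.9, 128.9]), 29, np.float64(1.0)), (array([590.3, 129.6]), 28, np.float64(0.96))]
over top [(array([ 494.9, -210.1]), 25, np.float64(1.37)), (array([ 495.6, -210.4]), 18, np.float64(0.89))]
over scene [(array([ 495.4, -212.5]), 30, np.float64(1.36)), (array([ 494.4, -212. ]), 26, np.float64(0.91))]
can top [(array([ 497.2, -211.1]), 29, np.float64(2.03)), (array([ 496.8, -210.6]), 28, np.float64(1.39))]
can scene [(array([ 497.1, -211.8]), 24, np.float64(0.56)), (array([ 496.6, -211.2]), 22, np.float64(0.41))]
```

```bash
echo '[10, 1.3, -0.5, 8, 0, 10, 0, 0, 8, 0, 10, 0, 0, 6, 0, 10, 0, 0, 4, 0, 10, 0, 0, 0, 0]' | python3 steer.py 60
echo '[10, 0, 0, 3, 0, 10, 0, 0, 3, 0, 10, 0, 0, 0, 0]' | python3 steer.py 60
```

```text
t: 6.78
tcp_pos: [496.8, -210.3, 131.7]
ee_rot: [-180.0, 0.0, -0.1]
force: [0.4, -0.0, -2.5]
finger_gap: 15.6
grasp_force: 59.0
t: 7.15
tcp_pos: [496.8, -210.3, 125.8]
ee_rot: [-180.0, 0.0, -0.1]
force: [-0.0, 0.8, -2.8]
finger_gap: 15.8
grasp_force: 59.0
```

```bash
echo '[10, 0, 0, 2, 0, 10, 0, 0, 2, 0, 10, 0, 0, 1, 0, 10, 0, 0, 0, 0]' | python3 steer.py 60
echo '[10, 0, 0, 1, 0, 10, 0, 0, 1, 0, 10, 0, 0, 0, 0]' | python3 steer.py 60
```

```text
t: 7.65
tcp_pos: [496.9, -210.3, 120.9]
ee_rot: [180.0, 0.0, -0.1]
force: [0.3, 0.2, -1.8]
finger_gap: 16.0
grasp_force: 59.0
t: 8.02
tcp_pos: [496.9, -210.3, 118.9]
ee_rot: [180.0, 0.0, -0.1]
force: [-0.0, -0.7, -3.2]
finger_gap: 15.6
grasp_force: 59.0
```

```bash
echo '[10, 0, 0, 1, 0, 10, 0, 0, 0, 0]' | python3 steer.py 60
echo '[10, 0, 0, 1, 0, 10, 0, 0, 0, 0]' | python3 steer.py 60
```

```text
t: 8.28
tcp_pos: [497.0, -210.5, 118.6]
ee_rot: [180.0, -0.0, -0.1]
force: [-1.3, 0.4, 1.9]
finger_gap: 16.1
grasp_force: 59.6
t: 8.52
tcp_pos: [497.1, -210.5, 118.5]
ee_rot: [180.0, -0.1, -0.1]
force: [-3.8, 0.6, 7.6]
finger_gap: 15.8
grasp_force: 60.3
```

```bash
echo '[10, 0, 0, -1.5, 0, 20, 0, 0, 0, 0, 40, 0, 0, 0, 0, 60, 0, 0, 0, 0, 70, 0, 0, 0, 0]' | python3 steer.py 30
echo '[70, 0, 0, 0, 0, 70, 0, 0, 0, 0, 70, 0, 0, 0, 0, 70, 0, 0, 0, 0]' | python3 steer.py 30
python3 - <<'E'
from bench import r, optics, job; from h import *
a=[]
for n,(x0,y0,x1,y1) in(("scene",(170,120,290,290)),("top",(280,180,400,290))):
    f=optics.grab_frame(n); a.append(cv2.resize(f["frame"][y0:y1,x0:x1],(400,566 if n=="scene" else 566),interpolation=cv2.INTER_CUBIC))
cv2.imwrite("pics/g4.png",np.hstack(a)[:,:,::-1])
E
```

```text
t: 9.15
tcp_pos: [497.1, -210.3, 118.5]
ee_rot: [180.0, -0.0, -0.1]
force: [-1.0, -0.1, -0.3]
finger_gap: 69.9
grasp_force: 0.0
t: 9.65
tcp_pos: [496.9, -210.3, 118.5]
ee_rot: [180.0, -0.0, -0.1]
force: [0.2, 0.2, 0.4]
finger_gap: 70.3
grasp_force: 0.0
```

View pics/g4.png

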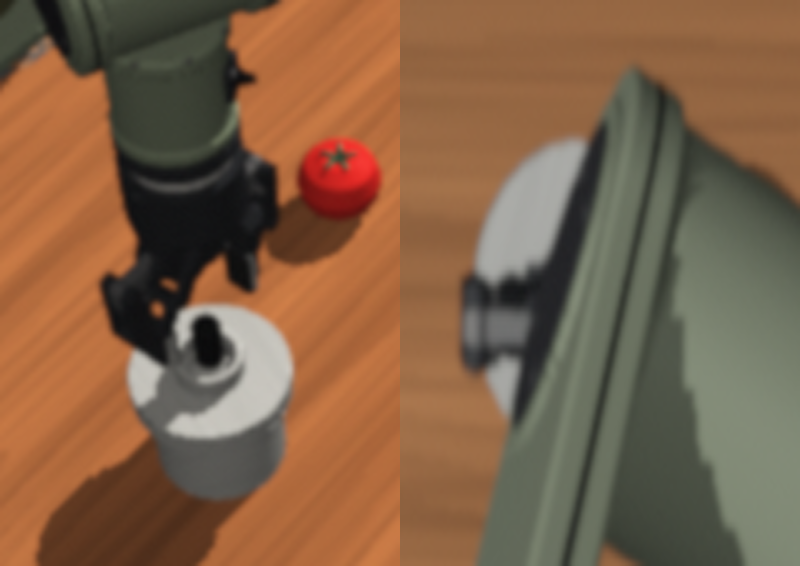

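The lids sit level on the canister, knob free at scene ≈(232,222), fingers open either side. Now down onto the collar.

```bash
echo '[70, 0, 0, 8, 0, 70, 0, 0, 8, 0, 70, 0, 0, 5, 0, 60, 0, 0, 0, 0, 54, 0, 0, 0, 0]' | python3 steer.py 30
echo '[48, 0, 0, 0, 0, 42, 0, 0, 0, 0, 36, 0, 0, 0, 0, 36, 0, 0, 0, 0]' | python3 steer.py 40
```

```text
t: 10.38
tcp_pos: [497.1, -210.4, 97.6]
ee_rot: [180.0, -0.0, -0.1]
force: [0.3, 0.4, -0.0]
finger_gap: 53.9
grasp_force: 0.0
t: 10.88
tcp_pos: [497.0, -210.3, 97.6]
ee_rot: [180.0, -0.0, -0.1]
force: [0.1, 0.0, 0.1]
finger_gap: 36.3
grasp_force: 0.0
```

Run:
```python
from bench import r, optics, job; from h import *
f=optics.grab_frame("scene"); cv2.imwrite("pics/g5.png",cv2.resize(f["frame"][180:260,185:285],(750,600),interpolation=cv2.INTER_CUBIC)[:,:,::-1])
```

```text
(no output)
```

View pics/g5.png

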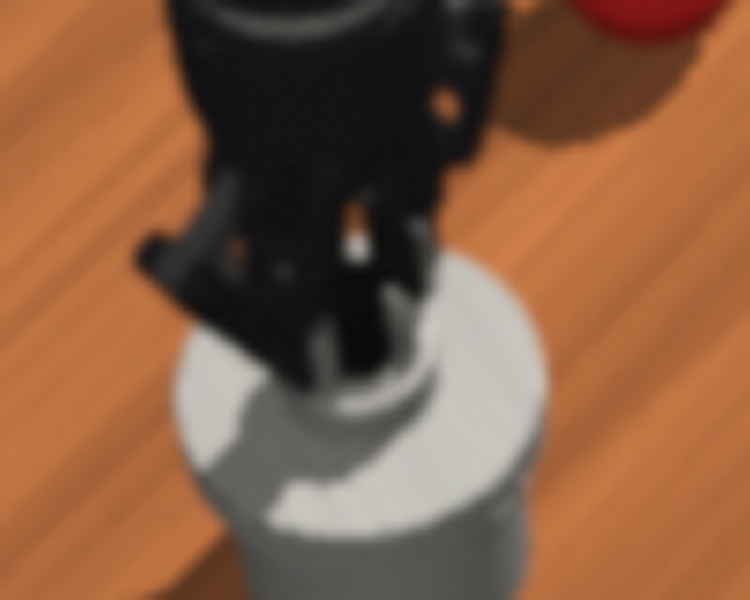

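The picture shows the fingers closed beside the knob but just above the collar (finger ends at crop ≈(310,390) and (405,365), collar rim below them). So the tips stand farther back than I assumed. I'll reopen and go lower in small steps.

```bash
echo '[62, 0, 0, 0, 0, 62, 0, 0, 0, 0, 62, 0, 0, 3, 0, 62, 0, 0, 3, 0]' | python3 steer.py 40
echo '[62, 0, 0, 2, 0, 62, 0, 0, 0, 0]' | python3 steer.py 40
python3 - <<'E'
import pickle; from h import *
S=pickle.load(open("f0.pkl","rb"))["scene"]
for y in(-228,-236,-192):
  for z in (100,108,116,124): print(y,z,[((proj(S,(x,y,z))-[185,180])*7.5).round() for x in(486,508)])
E
```

```text
t: 11.42
tcp_pos: [496.9, -210.3, 91.3]
ee_rot: [180.0, 0.0, -0.1]
force: [-0.2, 0.3, 0.5]
finger_gap: 62.2
grasp_force: 0.0
t: 11.68
tcp_pos: [496.8, -210.3, 89.2]
ee_rot: [-180.0, 0.0, -0.1]
force: [-1.0, 0.2, 0.1]
finger_gap: 62.2
grasp_force: 0.0
-228 100 [array([294., 390.]), array([350., 426.])]
-228 108 [array([292., 374.]), array([348., 411.])]
-228 116 [array([289., 359.]), array([345., 395.])]
-228 124 [array([286., 343.]), array([343., 380.])]
-236 100 [array([277., 407.]), array([332., 444.])]
-236 108 [array([274., 392.]), array([330., 429.])]
-236 116 [array([271., 376.]), array([327., 413.])]
-236 124 [array([268., 361.]), array([325., 398.])]
-192 100 [array([373., 312.]), array([428., 348.])]
-192 108 [array([371., 296.]), array([426., 332.])]
-192 116 [array([368., 281.]), array([424., 316.])]
-192 124 [array([366., 265.]), array([422., 300.])]
```

```bash
echo '[62, 0, 0, 2, 0, 62, 0, 0, 2, 0, 62, 0, 0, 0, 0]' | python3 steer.py 40
echo '[62, 0, 0, 2, 0, 62, 0, 0, 1.5, 0, 62, 0, 0, 0, 0]' | python3 steer.py 40
echo '[56, 0, 0, 0, 0, 50, 0, 0, 0, 0, 44, 0, 0, 0, 0, 40, 0, 0, 0, 0]' | python3 steer.py 40
```

```text
t: 12.05
tcp_pos: [496.8, -210.3, 85.3]
ee_rot: [-180.0, 0.0, -0.1]
force: [-0.1, -0.0, -0.4]
finger_gap: 62.0
grasp_force: 0.0
t: 12.42
tcp_pos: [496.9, -210.3, 81.8]
ee_rot: [-180.0, 0.0, -0.1]
force: [0.8, -1.2, 0.6]
finger_gap: 61.8
grasp_force: 0.0
t: 12.92
tcp_pos: [497.1, -210.7, 82.7]
ee_rot: [180.0, -0.0, -0.0]
force: [-1.2, -0.2, 5.4]
finger_gap: 46.0
grasp_force: 40.4
```

```bash
echo '[36, 0, 0, 0, 0, 36, 0, 0, -2, 0, 36, 0, 0, -3, 0, 36, 0, 0, 0, 0]' | python3 steer.py 50
echo '[36, 0, 0, -5, 0, 36, 0, 0, -7, 0, 36, 0, 0, -8, 0, 36, 0, 0, -8, 0, 36, 0, 0, 0, 0]' | python3 steer.py 50
```

```text
t: 13.42
tcp_pos: [497.0, -210.3, 86.9]
ee_rot: [-180.0, 0.0, -0.1]
force: [0.0, -0.6, -1.6]
finger_gap: 45.9
grasp_force: 51.3
t: 14.05
tcp_pos: [497.5, -210.6, 116.0]
ee_rot: [179.9, -0.1, -0.1]
force: [0.7, -0.7, -2.9]
finger_gap: 45.7
grasp_force: 51.3
```

```bash
echo '[36, 0, 0, 0, 0, 36, 0, 0, 0, 0]' | python3 steer.py 50
python3 - <<'E'
from bench import r, optics, job; from h import *
f=optics.grab_frame("scene"); cv2.imwrite("pics/g6.png",cv2.resize(f["frame"][160:280,185:305],(600,600),interpolation=cv2.INTER_CUBIC)[:,:,::-1])
E
```

```text
t: 14.3
tcp_pos: [496.7, -210.2, 114.7]
ee_rot: [-180.0, 0.0, -0.1]
force: [0.3, -0.1, -2.6]
finger_gap: 45.7
grasp_force: 51.3
```

View pics/g6.png

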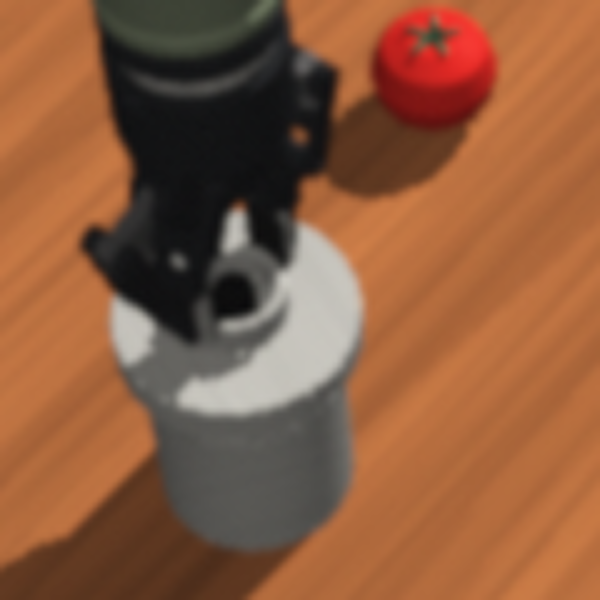

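The cover is up alone: the knob now lies deep inside the collar hole (crop ≈(232,295)). I'll lift on until fully clear.

```bash
echo '[36, 0, 0, -10, 0, 36, 0, 0, -15, 0, 36, 0, 0, -15, 0, 36, 0, 0, -15, 0, 36, 0, 0, -12, 0]' | python3 steer.py 50
echo '[36, 0, 0, -6, 0, 36, 0, 0, 0, 0, 36, 0, 0, 0, 0, 36, 0, 0, 0, 0, 36, 0, 0, 0, 0]' | python3 steer.py 50
python3 - <<'E'
from bench import r, optics, job; from h import *
f=optics.grab_frame("scene"); cv2.imwrite("pics/g7.png",cv2.resize(f["frame"][130:280,170:320],(600,600),interpolation=cv2.INTER_CUBIC)[:,:,::-1])
E
```

```text
t: 14.98
tcp_pos: [497.2, -210.5, 183.5]
ee_rot: [180.0, -0.1, -0.1]
force: [-0.5, 0.3, -2.2]
finger_gap: 45.4
grasp_force: 51.4
t: 15.6
tcp_pos: [496.8, -210.3, 187.6]
ee_rot: [-180.0, 0.0, -0.1]
force: [-0.3, -0.2, -1.6]
finger_gap: 45.6
grasp_force: 51.4
```

View pics/g7.png

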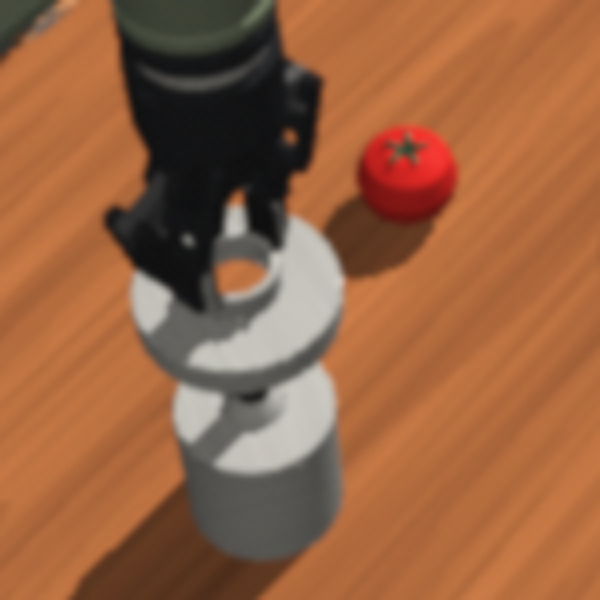

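The cover is held level about 109 mm above the inner lid. The inner lid is seated flat on the canister, with its knob at crop ≈(250,395).

```bash
python3 -c "
from bench import r, optics, job
print(job.sign_off())"
```

```text
the job is handed in; nothing more can be done
None
```

I closed the canister with both lids, then lifted the outer cover off alone. I handed in with it held level about 109 mm above the inner lid, which the last picture showed still seated; sign-off gave no verdict.

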